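# Put the stock back in its display trays at a pen fair

## Robot

A 7-joint arm with a two-finger parallel gripper is mounted at the origin on the work surface. World frame = base frame: x ahead of the robot, y to its left, z up, the work surface at z = 0. Lengths are in m, angles in rad, forces in N, time in s.
With the tool pointing down it reaches from about 0.425 to 0.875 m from the base axis. Payload 9.9 kg.
Tool frame: the origin (TCP) lies at the very end of the fingers, on their centre line; the grasp point (between the pads) lies 19 mm behind it; z points along the fingers, y is the line along which they close (so a half turn about z gives the same grasp; the last joint's range is limited). The gripper opens to 85 mm and grips with 20 to 120 N. Pads are 22 mm wide; open, the fingers measure 114 mm over their backs; the gripper's body (76 mm by 85 mm) begins 54 mm behind the grasp point. The pads swing forward as they close: fully open they stand 13 mm farther back than shut.
Start: joints at [-1.298, 0.576, 0.025, 1.437, -0.015, 1.129, -0.057], TCP at [0.236, 0.632, 0.231] pointing down, gripper open.
Joint ranges: [-2.76, 2.76], [-0.34, 2.15], [-1.52, 1.57], [0.19, 2.46], [-1.09, 4.23], [0.17, 1.99], [-2.82, 2.82]. Speed limits (rad/s): [2.22, 2.22, 3.01, 3.01, 3.14, 3.14, 3.14].

## Interface

Orientations are given as a unit quaternion [x, y, z, w].
In Python, from plant import robot gives the robot as it stands.
- The arm moves only by the tool jog_arm, never from a script. Its argument "moves" is a list of rows, each a list of 2 entries, a list of its own where there are three numbers: the shift along the world's x, y, z each as a share of 2 cm, from -1 to 1, then the turn about the world's z as a share of 6 degrees, from -1 to 1. In form: [[[x, y, z], twist], ...]. A call has 1 to 5 rows; each row shifts and turns the commanded pose from where the row before left it; what a row does not reach is not made up. A row lasts 1/8 s, in which the tool goes at most 62.5 mm and 10.7 degrees, less where a joint would pass 70% of its speed; a pose out of reach is approached as far as the arm can. A call with a number of a shift or a turn outside -1 to 1 is refused whole. A call with a gripper value outside its range is refused whole. "jaw" is the opening, from 0 (shut) to 1 (fully open), set as the call begins (left out, the last holds). The fingers move at their own pace and stop on an object; "newtons" is the grip in N (left out, the last holds). Time passes only in rows, so rows that do not move let the fingers close. It gives the time, the measured TCP pose, the force, the opening and the grip force at its end, in the units of the state.
- robot.observe(): the state, without advancing time (a new reading comes with each control period).
- robot.grab_frame(name): name is "scene" or "top"; returns the picture (420x560x3 uint8, red, green, blue); there is no depth.
- robot.camera_model(name): a dict with "intrinsics" (3x3 intrinsics, pixels), "rvec" (rotation vector, rad) and "tvec" (3), from world to camera coordinates, as OpenCV has them. Camera axes: x right, y down, z forward; pixel columns grow to the right and rows downward; lengths in m; the calibration is good to about 2 mm. A picture is of the moment at which its call begins. camera_model takes no time and is no camera call.
- robot.close_job(): hands the job in; it is judged then, once.
The state is a dict: "time_s": time; "joint_pos": joint angles; "joint_velocities": joint speeds; "joint_torque": joint torques, N m; "eef_pos": TCP position; "tool_rot": TCP orientation; "contact_force": force on the tool from outside, world axes, zero at the start; "torque": the same for the moment, N m; "finger_gap": finger opening in m; "grip_force": force on a finger pad.
Only numpy, scipy, OpenCV 4.12 (cv2) and the standard library are available. Lean on these libraries where they do the work, as an engineer would, in place of code of your own. Each camera call takes 0.05 s, during which the arm holds its last target. There are 200 camera calls.

## Task

Customers have been looking at two fountain pens and two bottles of ink, which are still out on the table in front of you: put each back in the wooden display tray made for it, the long pen in the long trough, the short pen in the short trough, the round bottle in the round well and the square bottle in the square well, every one lying or standing flat on the felt inside its rim. Keep the ink bottles upright and lower them in gently rather than dropping them, and leave the coffee cup and the loupe where they are.

Things in the scene. Friction and masses are not known exactly. Their poses are not given: they have to be found in the camera images.
- long_pen: The long capped fountain pen: black octagonal barrel with steel ends, cap band and clip, 150 mm long, 14 mm across flats, about 35 g, lying flat on the table (top at 14 mm) in the row nearer the robot. Origin: middle of its length, on its axis (7 mm above the table as it lies); x along the pen, cap end to +x.
- short_pen: The short capped pocket fountain pen: same make and section as the long one (14 mm across flats) but 106 mm long, about 28 g, lying flat in the row nearer the robot. Origin: middle of its length, on its axis (7 mm above the table as it lies); x along the pen, cap end to +x.
- round_bottle: Round glass ink bottle, dark ink, pale label: body diameter 52 mm, 62 mm tall in all, about 170 g, standing upright in the row nearer the robot. Black screw cap diameter 36, from z = 44 to 62 (its top), on the centre line: grip it there. A shoulder slopes from it out to full body width at z = 36. Origin: centre of its underside; z up.
- square_bottle: Square glass ink bottle, dark ink, pale labels on two sides: body 52 x 52 mm, 62 mm tall in all, about 180 g, standing upright in the row nearer the robot. Black screw cap diameter 36, from z = 44 to 62 (its top), on the centre line: grip it there. A shoulder slopes from it out to full body width at z = 36. Origin: centre of its underside; z up, x and y square to its sides.
- long_tray: Wooden pen display tray, green felt floor, for the long pen, in the farther row: outside 182 x 46 mm, trough inside 166 x 30 mm. Long axis: its own x. Felt floor 8 mm above the table; walls 8 mm thick, tops at 16. Each long side has a 60 mm thumb cut-out at mid-length, with no wall above the felt, so fingers holding the pen's middle fit there. Fixed. Origin: centre of its underside, on the table.
- short_tray: Wooden pen display tray, green felt floor, for the short pen, in the farther row: outside 138 x 46 mm, trough inside 122 x 30 mm. Long axis: its own x. Felt floor 8 mm above the table; walls 8 mm thick, tops at 16. Each long side has a 60 mm thumb cut-out at mid-length, with no wall above the felt, so fingers holding the pen's middle fit there. Fixed. Origin: centre of its underside, on the table.
- round_tray: Round wooden display tray for the round bottle, in the farther row: outside diameter 86 mm, round felted well of diameter 68 mm, well floor 8 mm above the table, rim top at 16 mm. Does not move. Origin: centre of its underside, on the table.
- square_tray: Square wooden display tray for the square bottle, in the farther row: outside 86 x 86 mm, square felted well 68 x 68 mm, well floor 8 mm above the table, rim top at 16 mm. x and y square to its sides. Does not move. Origin: centre of its underside, on the table.
- coffee_cup: Bystander: lidded paper coffee cup, 98 mm tall, 82 mm across, standing at the robot's left. To be left alone. Origin: centre of its underside.
- loupe: Bystander: black stand magnifier (loupe), 40 mm tall, 52 mm across, standing at the robot's right. To be left alone. Origin: centre of its underside. (The stock trays of pens along the table's far edge and sides and the notepad at the left are scenery.)

How it is judged:
By the outcome, as a careful person would: the job done as asked, in the order asked, and still so for the second after the job is handed in, with the robot touching nothing.
It also fails if it takes over 90 s, if anything falls off the work surface, if the arm or the gripper's body presses on something with over 40 N, if the wrist force passes 120 N, or if a joint passes its speed limit or range.

## Working session

There is one attempt and no reset: what is moved stays moved. The work goes in short steps, Python scripts to look and compute and a tool call to move; the robot and the scene stay as the last step left them, time stands still between calls to the robot, and variables do not carry over. Pictures are saved under pics/ and viewed, at most 14 in all, crops included, and the job is handed in when it is done.

Besides the shell and the picture viewer there is one more tool, called by a JSON object that holds its "name" and its "arguments", one argument or row to a line. jog_arm: Moves the arm, as the interface text tells. Shift numbers are shares of 2 cm and turn numbers shares of 6 degrees, none past 1 either way. Its arguments: {"type":"object","properties":{"moves":{"type":"array","items":{"type":"array"}},"jaw":{"type":"number"},"newtons":{"type":"number"}},"required":["moves"]}

```bash
mkdir -p pics; ls
python3 - <<'E'
from plant import robot
import cv2
for n in("top","scene"):
    cv2.imwrite(f"pics/{n}0.png",robot.grab_frame(n)[:,:,::-1]); print(n,robot.camera_model(n))
print(robot.observe())
E
```

```text
pics
top {'intrinsics': array([[414.3931024 ,   0.        , 280.06548461],
       [  0.        , 414.3931024 , 212.26137381],
       [  0.        ,   0.        ,   1.        ]]), 'rvec': array([ 2.03192308, -2.19556314,  0.22130249]), 'tvec': array([0.05221345, 0.55075068, 0.89057729])}
scene {'intrinsics': array([[470.86298338,   0.        , 289.61985561],
       [  0.        , 470.86298338, 205.08229535],
       [  0.        ,   0.        ,   1.        ]]), 'rvec': array([ 2.34230108,  0.9626361 , -0.3065877 ]), 'tvec': array([-0.40971822, -0.28381115,  1.41614663])}
{'time_s': 0.1, 'joint_pos': array([-1.29780822,  0.57644502,  0.02483343,  1.43783547, -0.01500411,
        1.12903435, -0.0564693 ]), 'joint_velocities': array([-0.00031905, -0.00328415, -0.0017554 , -0.00199943, -0.00039983,
       -0.00027789, -0.00026592]), 'joint_torque': array([ 5.77676139e-03, -7.67314196e+01,  2.25754023e+00, -2.86607516e+01,
        1.57987699e-02,  8.69562908e-03,  6.48661899e-05]), 'eef_pos': array([0.2355919 , 0.63209812, 0.23052657]), 'tool_rot': array([ 1.77413387e-01,  9.84136118e-01, -7.62013908e-04, -1.03081613e-04]), 'contact_force': array([ 0.47909384, -0.52242666, -0.17792775]), 'torque': array([-0.0379203 , -0.00933962, -0.0162934 ]), 'grip_force': 0.0, 'finger_gap': 0.08581584731873355}
```

View pics/top0.png

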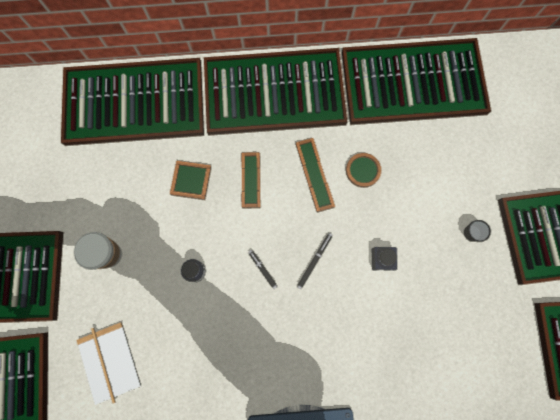

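View pics/scene0.png

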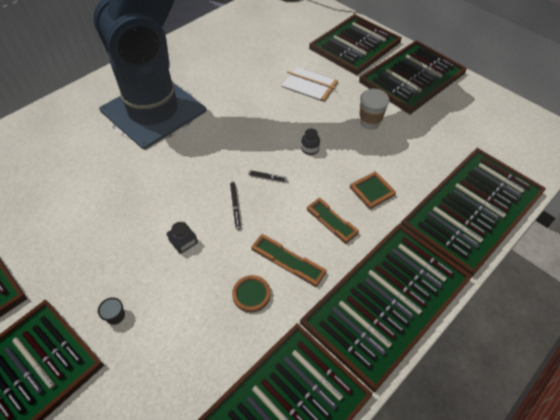

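Top view: trays in the far row, square (191,180), short (251,180), long (314,175), round (363,170). Near row has a round-looking bottle (192,270), the short pen (263,268), the long pen (315,260) and the square bottle (384,258). The cup is at (95,250) and the loupe at (478,231). I'll enlarge for detail.

```bash
cat > h.py <<'E'
import numpy as np, cv2
from plant import robot
def proj(n,P):
    c=robot.camera_model(n); return cv2.projectPoints(np.float64(P).reshape(-1,1,3),c["rvec"],c["tvec"],c["intrinsics"],None)[0][:,0]
def ray(n,uv,z):
    c=robot.camera_model(n);R=cv2.Rodrigues(c["rvec"])[0];C=-R.T@c["tvec"]
    d=(np.c_[np.float64(uv).reshape(-1,2),np.ones(np.size(uv)//2)]@np.linalg.inv(c["intrinsics"]).T)@R
    return C+d*((z-C[2])/d[:,2])[:,None]
def crop(n,x,y,w,h,s,out,img=None):
    img=robot.grab_frame(n)[:,:,::-1] if img is None else img
    cv2.imwrite(out,cv2.resize(img[y:y+h,x:x+w],None,fx=s,fy=s,interpolation=cv2.INTER_CUBIC))
E
python3 - <<'E'
from h import *
t=cv2.imread("pics/top0.png")
crop("top",165,130,130,100,6,"pics/a.png",t);crop("top",290,130,130,100,6,"pics/b.png",t)
crop("top",165,215,130,100,6,"pics/c.png",t);crop("top",290,215,130,100,6,"pics/d.png",t)
print(proj("top",[[.236,.632,.231],[0,0,0],[.6,0,0]]),proj("scene",[[.236,.632,.231],[0,0,0],[.6,0,0],[.6,.2,0]]))
E
```

```text
[[-70.87788004 401.26897138]
 [304.36084207 468.53029653]
 [282.55537167 197.95563528]] [[357.9064056  -12.05242498]
 [153.39021829 110.71624341]
 [296.87229753 227.88886264]
 [349.01816984 183.55324704]]
```

View pics/a.png

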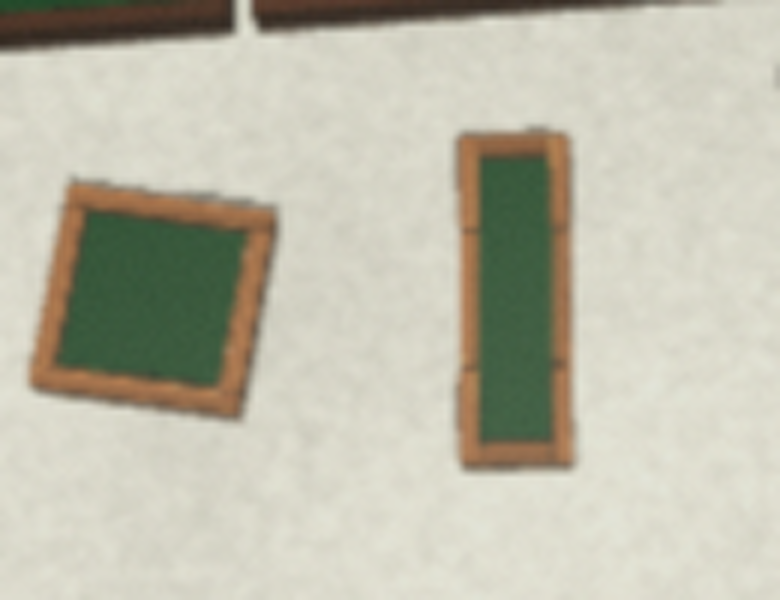

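View pics/b.png

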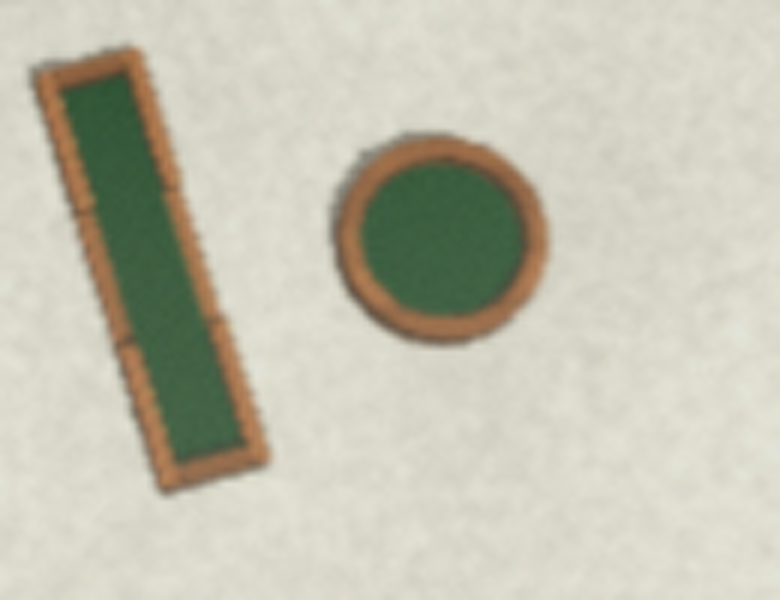

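View pics/c.png

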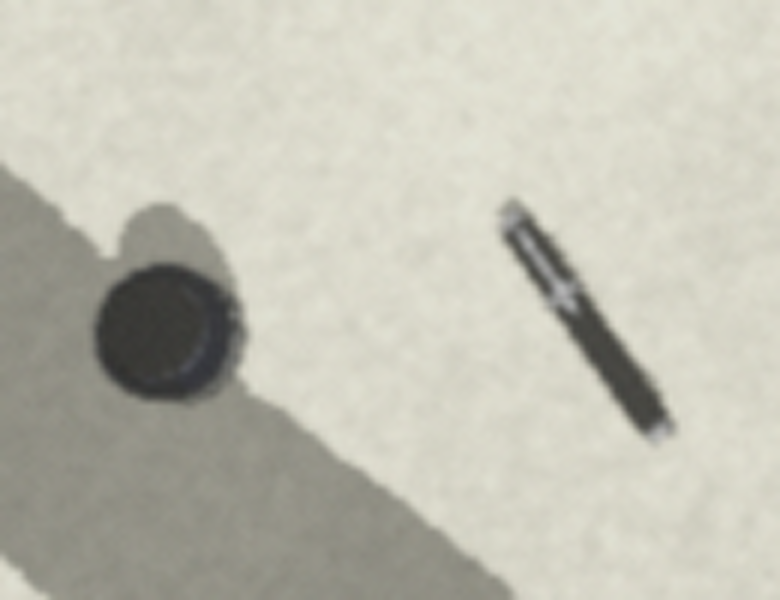

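View pics/d.png

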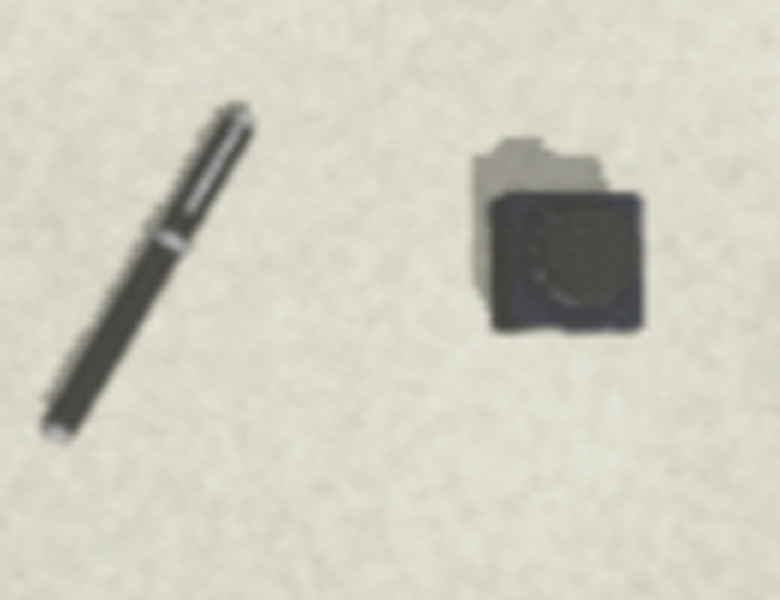

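Crop a shows the square tray corners (72,182) to (238,415) and the short tray (459,135) to (573,466). Crop b shows the long tray (35,70) to (268,462) and the round tray centre (443,237). Crop c shows the round bottle cap near (155,330) and the short pen (510,210, cap) to (660,432). Crop d shows the long pen (238,112, cap) to (60,430) and the square bottle cap at about (587,256).

Run:
```python
from h import *
f=lambda p,x,y:(np.float64(p)+.5)/6-.5+[x,y]
def T(p,o,z): return ray("top",f(p,*o),z)[:,:2]
a,b,c,d=(165,130),(290,130),(165,215),(290,215)
def show(n,P):
    P=np.array(P); e=np.diff(np.r_[P,P[:1]],axis=0)
    print(n,P.mean(0).round(4),"len",np.hypot(*e.T).round(4),"ang",np.degrees(np.arctan2(e[:,1],e[:,0])).round(1))
show("sqtray",T([(72,184),(275,210),(238,415),(33,387)],a,.016))
show("sqwell",T([(85,208),(248,232),(220,385),(55,365)],a,.008))
show("short tray",T([(459,135),(568,135),(573,466),(462,467)],a,.016))
show("long tray",T([(35,70),(140,50),(268,462),(165,492)],b,.016))
show("roundtray",T([(340,238),(444,135),(548,238),(444,342)],b,.016))
show("roundtray felt",T([(443,237)],b,.008))
show("roundcap",T([(154,330)],c,.062))
show("roundcap LRTB",T([(97,330),(210,330),(155,268),(155,392)],c,.062))
show("shortpen cap->tail",T([(507,205),(663,437)],c,.007))
show("longpen cap->tail",T([(241,103),(56,437)],d,.007))
show("sqcap",T([(535,256),(588,205),(640,256),(588,308)],d,.062))
show("sqbody@36",T([(492,195),(642,195),(642,330),(492,330)],d,.036))
s=cv2.imread("pics/scene0.png"); 
l=s[115:165,285:345]; r=s[210:260,155:215]; q=s[165:235,215:300]
big=lambda i:cv2.resize(i,(360,300),interpolation=cv2.INTER_CUBIC)
cv2.imwrite("pics/e.png",np.hstack([big(l),big(r)]))
```

```text
sqtray [0.6601 0.2199] len [0.0842 0.0868 0.0837 0.0863] ang [-102.1  167.7   77.6  -12. ]
sqwell [0.6631 0.2226] len [0.0683 0.0653 0.0679 0.0673] ang [-103.2  167.7   78.4  -12. ]
short tray [0.6486 0.0743] len [0.0447 0.139  0.0443 0.1395] ang [-94.5 177.   86.1  -2.8]
long tray [ 0.6505 -0.0824] len [0.0443 0.1808 0.043  0.1848] ang [ -83.1 -169.   102.    11.4]
roundtray [ 0.6526 -0.2021] len [0.0622 0.0598 0.062  0.0596] ang [ -49.4 -141.9  130.4   38.3]
roundtray felt [ 0.6553 -0.2036] len [0.] ang [0.]
roundcap [0.4384 0.2175] len [0.] ang [0.]
roundcap LRTB [0.4385 0.2174] len [0.0417 0.0312 0.0454 0.0318] ang [-94.4  38.6 178.1  40.4]
shortpen cap->tail [0.434  0.0614] len [0.1092 0.1092] ang [-150.   30.]
longpen cap->tail [ 0.4447 -0.0633] len [0.1505 0.1505] ang [145.8 -34.2]
sqcap [ 0.4317 -0.2205] len [0.028  0.0263 0.0278 0.0267] ang [ -51.8 -140.5  129.    39.7]
sqbody@36 [ 0.4321 -0.2191] len [0.0573 0.0513 0.0567 0.0513] ang [-94.4 172.3  85.6  -7. ]
```

View pics/e.png

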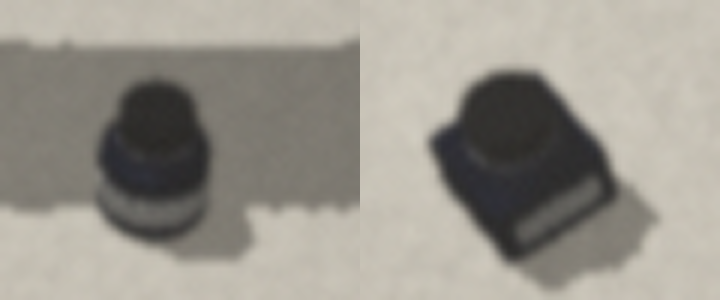

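Both caps show clearly in the scene camera, with cap tops at crop (157,105) and (503,110). I'll cross-check them, and start the approach to the long pen with a safe move outward at height.

Run:
```python
from h import *
print(ray("scene",[(310.8,132),(178.4,227.9)],.062))
print(proj("scene",[[.4447,-.0633,.007],[.434,.0614,.007],[.6505,-.0824,.016],[.6486,.0743,.016],[.6526,-.2021,.016],[.66,.22,.016]]).round(1))
```

```text
[[ 0.43710214  0.2213694   0.062     ]
 [ 0.43304672 -0.22438486  0.062     ]]
[[235.9 205.2]
 [268.2 176.4]
 [288.1 257.6]
 [331.9 218.1]
 [250.9 291.4]
 [372.3 188.1]]
```

{"name": "jog_arm", "arguments": {
  "moves": [
    [[0.5, -0.5, 0], 0],
    [[1, -1, 0], 0],
    [[1, -1, 0], -0.5],
    [[1, -1, 0], -0.5],
    [[1, -1, 0], -0.5]
  ],
  "jaw": 1,
  "newtons": 40
}}

```text
time_s: 0.72
eef_pos: [0.3274, 0.5409, 0.2314]
tool_rot: [0.256, 0.967, 0.0, 0.0]
contact_force: [-0.4, 0.3, 0.2]
finger_gap: 0.0853
grip_force: 0.0
```

{"name": "jog_arm", "arguments": {
  "moves": [
    [[1, -1, 0], -0.5],
    [[1, -1, 0], -0.3],
    [[1, -1, 0], 0],
    [[1, -1, 0], 0],
    [[1, -1, 0], 0]
  ]
}}

```text
time_s: 1.35
eef_pos: [0.427, 0.4411, 0.2313]
tool_rot: [0.295, 0.956, 0.0, 0.0]
contact_force: [-0.5, -0.5, 0.1]
finger_gap: 0.0855
grip_force: 0.0
```

{"name": "jog_arm", "arguments": {
  "moves": [
    [[1, -1, 0], 0],
    [[0, -1, 0], 0],
    [[0, -1, 0], 0],
    [[0, -1, 0], 0],
    [[0, -1, 0], 0]
  ]
}}

```text
time_s: 1.98
eef_pos: [0.4453, 0.3414, 0.2315]
tool_rot: [0.294, 0.956, 0.0, -0.0]
contact_force: [-0.1, 0.1, 0.4]
finger_gap: 0.0853
grip_force: 0.0
```

{"name": "jog_arm", "arguments": {
  "moves": [
    [[0, -1, 0], 0],
    [[0, -1, 0], 0],
    [[0, -1, 0], 0],
    [[0, -1, 0], 0],
    [[0, -1, 0], 0]
  ]
}}

```text
time_s: 2.6
eef_pos: [0.4458, 0.2412, 0.2313]
tool_rot: [0.294, 0.956, 0.0, 0.0]
contact_force: [0.5, -0.2, 1.2]
finger_gap: 0.0856
grip_force: 0.0
```

{"name": "jog_arm", "arguments": {
  "moves": [
    [[0, -1, 0], 0],
    [[0, -1, 0], 0],
    [[0, -1, 0], 0],
    [[0, -1, 0], 0],
    [[0, -1, 0], 0]
  ]
}}

```text
time_s: 3.22
eef_pos: [0.4457, 0.1412, 0.2313]
tool_rot: [0.294, 0.956, -0.0, 0.0]
contact_force: [0.3, -0.1, 0.7]
finger_gap: 0.085
grip_force: 0.0
```

{"name": "jog_arm", "arguments": {
  "moves": [
    [[0, -1, 0], 0],
    [[0, -1, -0.5], 0],
    [[0, -1, -1], 0],
    [[0, -1, -1], 0],
    [[0, -1, -1], 0]
  ]
}}

```text
time_s: 3.85
eef_pos: [0.4457, 0.0413, 0.1608]
tool_rot: [0.294, 0.956, 0.0, 0.0]
contact_force: [0.7, 0.3, 0.1]
finger_gap: 0.085
grip_force: 0.0
```

{"name": "jog_arm", "arguments": {
  "moves": [
    [[0, -1, -1], 0],
    [[0, -1, -1], 0],
    [[0, -1, -1], 0],
    [[0, -1, -1], 0],
    [[0, -1, 0], 0]
  ]
}}

```text
time_s: 4.47
eef_pos: [0.4448, -0.0587, 0.0801]
tool_rot: [0.294, 0.956, -0.0, -0.001]
contact_force: [-0.8, 0.8, 0.1]
finger_gap: 0.0851
grip_force: 0.0
```

{"name": "jog_arm", "arguments": {
  "moves": [
    [[0, -0.2, 0], 0],
    [[0, 0, 0], 0]
  ]
}}

```text
time_s: 4.72
eef_pos: [0.4459, -0.0615, 0.0815]
tool_rot: [0.295, 0.956, 0.0, 0.0]
contact_force: [0.3, 0.5, -0.4]
finger_gap: 0.085
grip_force: 0.0
```

Run:
```python
from h import *
print(robot.observe()["eef_pos"])
s=robot.grab_frame("scene")[:,:,::-1];t=robot.grab_frame("top")[:,:,::-1]
big=lambda i:cv2.resize(i,(400,400),interpolation=cv2.INTER_CUBIC)
cv2.imwrite("pics/f.png",np.hstack([big(s[150:250,190:290]),big(t[210:310,265:365])]))
```

```text
[ 0.44588615 -0.06149319  0.08150696]
```

View pics/f.png

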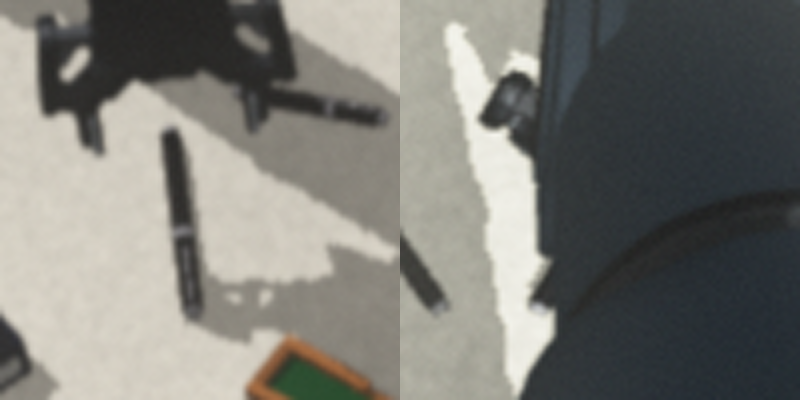

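The pen's midpoint projects to (235.9,205.2) and I see it at about (235,205), between the open fingers. Descend and grip.

{"name": "jog_arm", "arguments": {
  "moves": [
    [[0, 0, -1], 0],
    [[0, 0, -1], 0],
    [[0, 0, -1], 0],
    [[0, 0, -0.85], 0],
    [[0, 0, 0], 0]
  ]
}}

```text
time_s: 5.45
eef_pos: [0.4453, -0.0607, 0.0037]
tool_rot: [0.294, 0.956, -0.0, -0.001]
contact_force: [0.1, 0.3, 0.2]
finger_gap: 0.0852
grip_force: 0.0
```

{"name": "jog_arm", "arguments": {
  "moves": [
    [[0, 0, 0], 0],
    [[0, 0, 0], 0],
    [[0, 0, 0], 0],
    [[0, 0, 0], 0],
    [[0, 0, 0], 0]
  ],
  "jaw": 0,
  "newtons": 30
}}

```text
time_s: 6.08
eef_pos: [0.4459, -0.0615, 0.0047]
tool_rot: [0.294, 0.956, 0.0, 0.0]
contact_force: [-0.9, 0.9, 7.2]
finger_gap: 0.0128
grip_force: 30.9
```

{"name": "jog_arm", "arguments": {
  "moves": [
    [[0, 0, 0], 0],
    [[0, 0, 0], 0],
    [[0, 0, 0], 0]
  ]
}}

```text
time_s: 6.45
eef_pos: [0.4459, -0.0615, 0.0047]
tool_rot: [0.295, 0.956, 0.0, 0.0]
contact_force: [-0.6, 0.8, 6.8]
finger_gap: 0.0132
grip_force: 30.9
```

{"name": "jog_arm", "arguments": {
  "moves": [
    [[0, 0, 1], 0],
    [[0, 0, 1], 0],
    [[0.5, 0, 1], 0.53],
    [[1, 0, 0], 1],
    [[1, 0, 0], 1]
  ]
}}

```text
time_s: 7.08
eef_pos: [0.4964, -0.0615, 0.0648]
tool_rot: [0.164, 0.986, -0.0, 0.0]
contact_force: [-0.5, 0.1, -0.3]
finger_gap: 0.013
grip_force: 30.1
```

{"name": "jog_arm", "arguments": {
  "moves": [
    [[1, 0, 0], 1],
    [[1, 0, 0], 1],
    [[1, 0, 0], 1],
    [[1, -0.5, 0], 1],
    [[1, -0.5, 0], 1]
  ]
}}

```text
time_s: 7.7
eef_pos: [0.5961, -0.0817, 0.0642]
tool_rot: [-0.097, 0.995, 0.0, -0.0]
contact_force: [-0.7, 0.9, -0.4]
finger_gap: 0.013
grip_force: 30.1
```

{"name": "jog_arm", "arguments": {
  "moves": [
    [[1, -0.05, 0], 0],
    [[1, 0, 0], 0],
    [[0.7, 0, 0], 0],
    [[0, 0, 0], 0],
    [[0, 0, 0], 0]
  ]
}}

```text
time_s: 8.32
eef_pos: [0.6488, -0.0826, 0.0641]
tool_rot: [-0.095, 0.995, 0.0, -0.001]
contact_force: [-0.6, -0.2, -0.8]
finger_gap: 0.013
grip_force: 30.1
```

Run:
```python
from h import *
print(robot.observe()["eef_pos"])
s=robot.grab_frame("scene")[:,:,::-1];t=robot.grab_frame("top")[:,:,::-1]
big=lambda i:cv2.resize(i,(400,400),interpolation=cv2.INTER_CUBIC)
cv2.imwrite("pics/g.png",np.hstack([big(s[210:310,240:340]),big(t[120:220,265:365])]))
```

```text
[ 0.64879597 -0.08256047  0.06405458]
```

View pics/g.png

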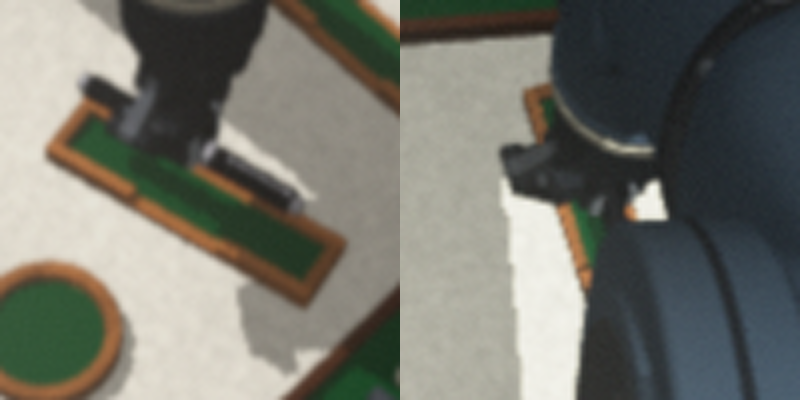

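In the scene half the pen runs parallel above the trough, ends at about (260,231) and (314,260). I'll check this against the planned ends.

Run:
```python
from h import *
a=np.radians(11);u=np.array([np.cos(a),np.sin(a),0])*.075
c=np.array([.6488,-.0826,.067])
print(proj("scene",[c-u,c+u]).round(1)); P=ray("scene",[(260.6,231.2),(314.3,260.2)],.067);print(P,P.mean(0))
print(robot.observe()["joint_pos"])
P=ray("scene",[(252,248.2),(275.8,231.0),(326.5,270.5),(316.3,285.7)],.016);print(P)
```

```text
[[260.5 230.3]
 [316.  262. ]]
[[ 0.5772963  -0.09847731  0.067     ]
 [ 0.71672313 -0.0675302   0.067     ]] [ 0.64700971 -0.08300376  0.067     ]
[ 0.1148045   0.71408046 -0.1003739   1.6701239   0.09535456  0.76292405
  1.73129647]
[[ 0.57196467 -0.12431053  0.016     ]
 [ 0.57718373 -0.05053341  0.016     ]
 [ 0.73695945 -0.0444045   0.016     ]
 [ 0.74641119 -0.08925753  0.016     ]]
```

{"name": "jog_arm", "arguments": {
  "moves": [
    [[0.08, 0, -1], 0],
    [[0, 0, -1], 0],
    [[0, 0, -0.3], 0],
    [[0, 0, -0.24], 0],
    [[0, 0, 0], 0]
  ]
}}

```text
time_s: 9.05
eef_pos: [0.6515, -0.0825, 0.0135]
tool_rot: [-0.095, 0.995, -0.0, 0.0]
contact_force: [0.5, 0.3, -1.6]
finger_gap: 0.0129
grip_force: 30.1
```

{"name": "jog_arm", "arguments": {
  "moves": [
    [[0, 0, 0], 0],
    [[0, 0, 0], 0],
    [[0, 0, 0], 0],
    [[0, 0, 0.5], 0],
    [[0, 0, 1], 0]
  ],
  "jaw": 0.5
}}

```text
time_s: 9.68
eef_pos: [0.6509, -0.0825, 0.044]
tool_rot: [-0.095, 0.995, 0.0, -0.001]
contact_force: [0.3, 0.3, 0.4]
finger_gap: 0.0429
grip_force: 0.0
```

{"name": "jog_arm", "arguments": {
  "moves": [
    [[0, 0, 1], 0],
    [[0, 0, 1], 0],
    [[-1, 0.5, 0.5], 0],
    [[-1, 1, 0], 0],
    [[-1, 1, 0], 0]
  ],
  "jaw": 1
}}

```text
time_s: 10.3
eef_pos: [0.5913, -0.0321, 0.0954]
tool_rot: [-0.095, 0.995, -0.0, 0.001]
contact_force: [-0.7, 0.6, 0.9]
finger_gap: 0.0856
grip_force: 0.0
```

{"name": "jog_arm", "arguments": {
  "moves": [
    [[-1, 1, 0], 1],
    [[-1, 1, 0], 1],
    [[-1, 1, 0], 1],
    [[-1, 1, 0], 0.17],
    [[-1, 0.67, 0], 0]
  ]
}}

```text
time_s: 10.92
eef_pos: [0.4914, 0.0619, 0.095]
tool_rot: [-0.259, 0.966, -0.0, 0.001]
contact_force: [-0.3, 1.0, -0.4]
finger_gap: 0.0859
grip_force: 0.0
```

{"name": "jog_arm", "arguments": {
  "moves": [
    [[-1, 0, -0.5], 0],
    [[-1, 0, -1], 0],
    [[-0.87, 0, -0.5], 0],
    [[0, 0, 0], 0],
    [[0, 0, 0], 0]
  ]
}}

```text
time_s: 11.55
eef_pos: [0.4356, 0.0612, 0.0545]
tool_rot: [-0.258, 0.966, -0.0, 0.001]
contact_force: [0.8, 0.3, -0.7]
finger_gap: 0.0853
grip_force: 0.0
```

Run:
```python
from h import *
print(robot.observe()["eef_pos"])
s=robot.grab_frame("scene")[:,:,::-1]
cv2.imwrite("pics/h.png",cv2.resize(s[140:300,200:400],(800,640))[:600])
```

```text
[0.4355997  0.06119075 0.05452203]
```

View pics/h.png

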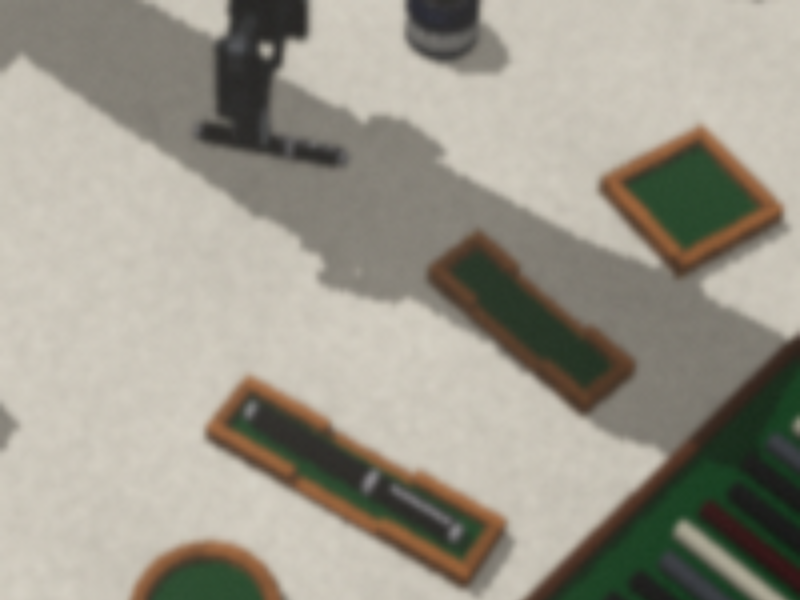

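The long pen lies inside its trough, from (248,408) to (455,530) in the crop. The short pen (200–345,130–155) is under the open gripper. Grip it.

{"name": "jog_arm", "arguments": {
  "moves": [
    [[0, 0, -1], 0],
    [[0, 0, -1], 0],
    [[0, 0, -0.5], 0],
    [[0, 0, 0], 0],
    [[0, 0, 0], 0]
  ]
}}

```text
time_s: 12.22
eef_pos: [0.4344, 0.0609, 0.004]
tool_rot: [-0.258, 0.966, -0.0, 0.0]
contact_force: [-0.6, 0.2, 0.2]
finger_gap: 0.0853
grip_force: 0.0
```

{"name": "jog_arm", "arguments": {
  "moves": [
    [[0, 0, 0], 0],
    [[0, 0, 0], 0],
    [[0, 0, 0], 0],
    [[0, 0, 0], 0],
    [[0, 0, 0], 0]
  ],
  "jaw": 0
}}

```text
time_s: 12.85
eef_pos: [0.434, 0.0609, 0.0037]
tool_rot: [-0.258, 0.966, -0.0, 0.0]
contact_force: [-1.1, -0.0, 4.1]
finger_gap: 0.0126
grip_force: 31.9
```

{"name": "jog_arm", "arguments": {
  "moves": [
    [[0, 0, 0], 0],
    [[0, 0, 0], 0]
  ]
}}

```text
time_s: 13.1
eef_pos: [0.434, 0.0609, 0.0036]
tool_rot: [-0.258, 0.966, -0.0, 0.0]
contact_force: [-0.9, -0.1, 5.3]
finger_gap: 0.013
grip_force: 32.0
```

{"name": "jog_arm", "arguments": {
  "moves": [
    [[0, 0, 1], 0],
    [[0, 0, 1], 0],
    [[0.73, 0, 1], -0.53],
    [[1, 0, 0], -1],
    [[1, 0, 0], -1]
  ]
}}

```text
time_s: 13.72
eef_pos: [0.4892, 0.0608, 0.0638]
tool_rot: [-0.127, 0.992, 0.0, 0.0]
contact_force: [-0.0, 0.2, -0.3]
finger_gap: 0.0129
grip_force: 31.3
```

{"name": "jog_arm", "arguments": {
  "moves": [
    [[1, 0, 0], -1],
    [[1, 0, 0], -1],
    [[1, 0.67, 0], -1],
    [[1, 0, 0], 0],
    [[1, 0, 0], 0]
  ]
}}

```text
time_s: 14.35
eef_pos: [0.5888, 0.0746, 0.0631]
tool_rot: [0.028, 1.0, -0.0, -0.0]
contact_force: [0.9, -0.1, -0.3]
finger_gap: 0.0126
grip_force: 31.3
```

{"name": "jog_arm", "arguments": {
  "moves": [
    [[1, 0, 0], 0],
    [[1, 0, 0], 0],
    [[1, 0, 0], 0],
    [[0, 0, 0], 0],
    [[0, 0, 0], 0]
  ]
}}

```text
time_s: 14.98
eef_pos: [0.6475, 0.0742, 0.063]
tool_rot: [0.028, 1.0, -0.0, -0.001]
contact_force: [-0.6, -0.7, -0.5]
finger_gap: 0.0125
grip_force: 31.3
```

{"name": "jog_arm", "arguments": {
  "moves": [
    [[0.05, 0, -1], 0],
    [[0, 0, -1], 0],
    [[0, 0, -0.3], 0],
    [[0, 0, -0.22], 0],
    [[0, 0, 0], 0]
  ]
}}

```text
time_s: 15.6
eef_pos: [0.6495, 0.0743, 0.0131]
tool_rot: [0.028, 1.0, -0.0, -0.0]
contact_force: [0.4, 0.6, -0.8]
finger_gap: 0.0128
grip_force: 31.3
```

{"name": "jog_arm", "arguments": {
  "moves": [
    [[0, 0, 0], 0],
    [[0, 0, 0], 0],
    [[0, 0, 0], 0],
    [[0, 0, 0.5], 0],
    [[0, 0, 1], 0]
  ],
  "jaw": 0.5
}}

```text
time_s: 16.23
eef_pos: [0.6491, 0.0742, 0.0433]
tool_rot: [0.028, 1.0, -0.0, -0.001]
contact_force: [-0.0, 0.0, -0.1]
finger_gap: 0.0428
grip_force: 0.0
```

{"name": "jog_arm", "arguments": {
  "moves": [
    [[0, 0, 1], 0],
    [[0, 0, 1], 0],
    [[-1, 0.5, 1], 0],
    [[-1, 1, 0.5], 0],
    [[-1, 1, 0], 0]
  ],
  "jaw": 1
}}

```text
time_s: 16.85
eef_pos: [0.5897, 0.1248, 0.1149]
tool_rot: [0.028, 1.0, 0.0, 0.001]
contact_force: [-0.1, 0.9, -0.3]
finger_gap: 0.0852
grip_force: 0.0
```

{"name": "jog_arm", "arguments": {
  "moves": [
    [[-1, 1, 0], 0],
    [[-1, 1, 0], 0],
    [[-1, 1, 0], 0],
    [[-1, 1, 0], 0],
    [[-1, 0.73, 0], 0]
  ]
}}

```text
time_s: 17.48
eef_pos: [0.489, 0.22, 0.1139]
tool_rot: [0.028, 1.0, 0.0, 0.0]
contact_force: [-0.7, 0.3, -0.4]
finger_gap: 0.0852
grip_force: 0.0
```

{"name": "jog_arm", "arguments": {
  "moves": [
    [[-1, 0, 0], 0],
    [[-1, 0, 0], 0],
    [[-0.6, 0, 0], 0],
    [[0, 0, 0], 0],
    [[0, 0, 0], 0]
  ]
}}

```text
time_s: 18.1
eef_pos: [0.4385, 0.219, 0.1134]
tool_rot: [0.028, 1.0, 0.0, 0.001]
contact_force: [-0.1, 0.2, 0.2]
finger_gap: 0.0853
grip_force: 0.0
```

Run:
```python
from h import *
print(robot.observe()["eef_pos"])
s=robot.grab_frame("scene")[:,:,::-1]
cv2.imwrite("pics/i.png",cv2.resize(s[90:240,250:400],(600,600)))
```

```text
[0.43851526 0.21898332 0.11336437]
```

View pics/i.png

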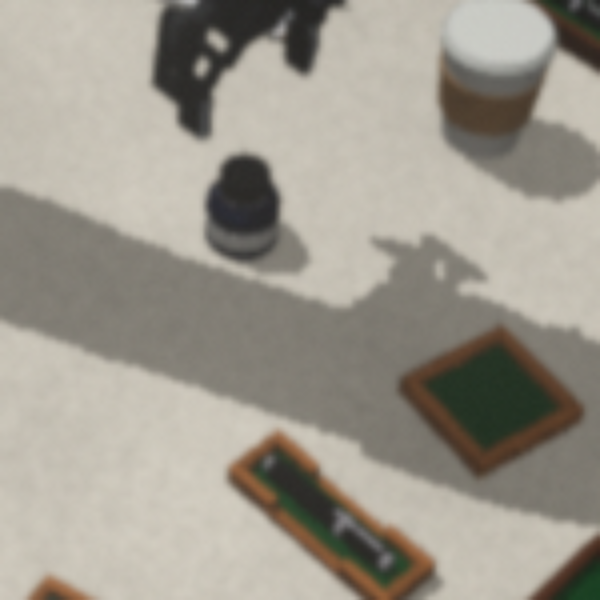

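The short pen lies in its trough (268,462 to 390,560). The bottle cap at (244,170) is below the midpoint of the fingertips at (197,135) and (300,70), so I'll descend.

{"name": "jog_arm", "arguments": {
  "moves": [
    [[0, 0, -1], 0],
    [[0, 0, -1], 0],
    [[0, 0, -1], 0],
    [[0, 0, -0.45], 0],
    [[0, 0, 0], 0]
  ]
}}

```text
time_s: 18.77
eef_pos: [0.4376, 0.2187, 0.0437]
tool_rot: [0.028, 1.0, -0.0, -0.0]
contact_force: [0.6, -0.2, 0.2]
finger_gap: 0.0853
grip_force: 0.0
```

{"name": "jog_arm", "arguments": {
  "moves": [
    [[0, 0, 0], 0],
    [[0, 0, 0], 0],
    [[0, 0, 0], 0],
    [[0, 0, 0], 0],
    [[0, 0, 0], 0]
  ],
  "jaw": 0,
  "newtons": 35
}}

```text
time_s: 19.4
eef_pos: [0.4379, 0.2191, 0.0447]
tool_rot: [0.028, 1.0, 0.0, 0.001]
contact_force: [0.4, -0.2, 5.0]
finger_gap: 0.0344
grip_force: 34.2
```

{"name": "jog_arm", "arguments": {
  "moves": [
    [[0, 0, 0], 0],
    [[0, 0, 0], 0]
  ]
}}

```text
time_s: 19.65
eef_pos: [0.4379, 0.2191, 0.0447]
tool_rot: [0.028, 1.0, 0.0, 0.001]
contact_force: [-1.3, 0.1, 5.4]
finger_gap: 0.0347
grip_force: 34.2
```

{"name": "jog_arm", "arguments": {
  "moves": [
    [[0, 0, 0.4], 0],
    [[0, 0, 1], 0],
    [[0, 0, 1], 0],
    [[0, 0, 1], 0],
    [[0, 0, 1], 0]
  ]
}}

```text
time_s: 20.27
eef_pos: [0.4373, 0.2187, 0.1331]
tool_rot: [0.028, 1.0, -0.0, -0.0]
contact_force: [-0.7, 0.3, -2.2]
finger_gap: 0.0347
grip_force: 35.4
```

{"name": "jog_arm", "arguments": {
  "moves": [
    [[0.3, -0.5, 0.5], 0],
    [[0.5, -1, 0], 0],
    [[0.5, -1, 0], 0],
    [[0.5, -1, 0], 0],
    [[0.5, -1, 0], 0]
  ]
}}

```text
time_s: 20.9
eef_pos: [0.4838, 0.1271, 0.1419]
tool_rot: [0.028, 1.0, -0.0, -0.0]
contact_force: [0.6, 0.8, -2.3]
finger_gap: 0.0349
grip_force: 35.4
```

{"name": "jog_arm", "arguments": {
  "moves": [
    [[0.5, -1, 0], 0],
    [[0.5, -1, 0], 0],
    [[0.5, -1, 0], 0],
    [[0.5, -1, 0], 0],
    [[0.5, -1, 0], 0]
  ]
}}

```text
time_s: 21.52
eef_pos: [0.5336, 0.0271, 0.1418]
tool_rot: [0.028, 1.0, -0.0, -0.0]
contact_force: [0.5, 0.5, -2.3]
finger_gap: 0.0348
grip_force: 35.4
```

{"name": "jog_arm", "arguments": {
  "moves": [
    [[0.5, -1, 0], 0],
    [[0.5, -1, 0], 0],
    [[0.5, -1, 0], 0],
    [[0.5, -1, 0], 0],
    [[0.5, -1, 0], 0]
  ]
}}

```text
time_s: 22.15
eef_pos: [0.5841, -0.0725, 0.142]
tool_rot: [0.028, 1.0, -0.0, -0.0]
contact_force: [0.3, -0.5, -2.4]
finger_gap: 0.0346
grip_force: 35.4
```

{"name": "jog_arm", "arguments": {
  "moves": [
    [[0.5, -1, 0], 0],
    [[0.5, -1, 0], 0],
    [[0.5, -1, 0], 0],
    [[0.5, -1, 0], 0],
    [[0.5, -1, 0], 0]
  ]
}}

```text
time_s: 22.78
eef_pos: [0.6341, -0.1724, 0.142]
tool_rot: [0.028, 1.0, 0.0, -0.0]
contact_force: [-0.0, -0.5, -2.3]
finger_gap: 0.0346
grip_force: 35.4
```

{"name": "jog_arm", "arguments": {
  "moves": [
    [[0.5, -1, 0], 0],
    [[0.4, -0.55, 0], 0],
    [[0, 0, 0], 0],
    [[0, 0, 0], 0]
  ]
}}

```text
time_s: 23.28
eef_pos: [0.6514, -0.201, 0.1419]
tool_rot: [0.028, 1.0, 0.0, -0.0]
contact_force: [-0.1, 0.0, -2.2]
finger_gap: 0.0341
grip_force: 35.4
```

Run:
```python
from h import *
print(robot.observe()["eef_pos"],robot.observe()["joint_pos"])
s=robot.grab_frame("scene")[:,:,::-1]
cv2.imwrite("pics/j.png",cv2.resize(s[190:330,190:330],(560,560)))
```

```text
[ 0.65139299 -0.20100378  0.14191829] [ 0.22479424  0.66294516  0.01065626  1.52593381 -0.00893969  0.95343257
  1.75388388]
```

View pics/j.png

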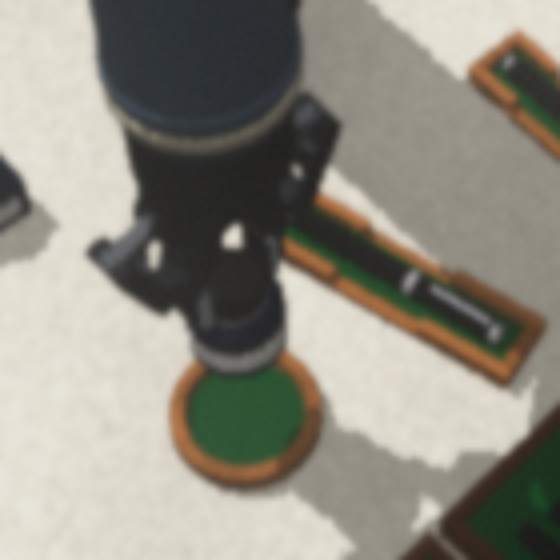

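The bottle is upright and held over the round well. The rim is centred at crop (247,413), which agrees with the plan. Lower it.

{"name": "jog_arm", "arguments": {
  "moves": [
    [[0.1, -0.08, -1], 0],
    [[0, 0, -1], 0],
    [[0, 0, -1], 0],
    [[0, 0, -0.7], 0],
    [[0, 0, -0.3], 0]
  ]
}}

```text
time_s: 23.95
eef_pos: [0.653, -0.2033, 0.0606]
tool_rot: [0.028, 1.0, 0.0, -0.001]
contact_force: [0.6, 0.3, -2.2]
finger_gap: 0.0347
grip_force: 35.4
```

{"name": "jog_arm", "arguments": {
  "moves": [
    [[0, 0, -0.2], 0],
    [[0, 0, -0.12], 0],
    [[0, 0, -0.06], 0],
    [[0, 0, 0], 0],
    [[0, 0, 0], 0]
  ]
}}

```text
time_s: 24.58
eef_pos: [0.6537, -0.2038, 0.0548]
tool_rot: [0.028, 1.0, -0.0, 0.0]
contact_force: [0.1, 0.0, -2.2]
finger_gap: 0.0346
grip_force: 35.4
```

Still about 2 mm above the felt. Ease down until contact.

{"name": "jog_arm", "arguments": {
  "moves": [
    [[0, 0, -0.06], 0],
    [[0, 0, -0.05], 0],
    [[0, 0, 0], 0],
    [[0, 0, 0], 0]
  ]
}}

```text
time_s: 25.08
eef_pos: [0.6539, -0.2037, 0.0529]
tool_rot: [0.028, 1.0, -0.0, 0.0]
contact_force: [-1.5, 0.8, 5.5]
finger_gap: 0.0345
grip_force: 36.0
```

{"name": "jog_arm", "arguments": {
  "moves": [
    [[0, 0, 0], 0],
    [[0, 0, 0], 0],
    [[0, 0, 0], 0],
    [[0, 0, 0], 0],
    [[0, 0, 0.5], 0]
  ],
  "jaw": 1
}}

```text
time_s: 25.7
eef_pos: [0.653, -0.2036, 0.0619]
tool_rot: [0.028, 1.0, 0.0, -0.001]
contact_force: [-0.8, 0.1, -0.1]
finger_gap: 0.0856
grip_force: 0.0
```

{"name": "jog_arm", "arguments": {
  "moves": [
    [[0, 0, 1], 0],
    [[0, 0, 1], 0],
    [[0, 0, 1], 0],
    [[-0.5, 0, 0.5], 0],
    [[-1, 0, 0], 0]
  ]
}}

```text
time_s: 26.32
eef_pos: [0.6235, -0.2037, 0.1333]
tool_rot: [0.028, 1.0, -0.0, 0.001]
contact_force: [-0.7, 0.3, -0.6]
finger_gap: 0.0854
grip_force: 0.0
```

{"name": "jog_arm", "arguments": {
  "moves": [
    [[-1, 0, 0], 0],
    [[-1, 0, 0], 0],
    [[-1, -0.5, 0], 0],
    [[-1, -0.4, 0], 0],
    [[-1, 0, 0], 0]
  ]
}}

```text
time_s: 26.95
eef_pos: [0.5219, -0.2225, 0.1324]
tool_rot: [0.029, 1.0, -0.0, -0.0]
contact_force: [0.5, -0.1, -0.5]
finger_gap: 0.0853
grip_force: 0.0
```

{"name": "jog_arm", "arguments": {
  "moves": [
    [[-1, 0, 0], 0],
    [[-1, 0, 0], 0],
    [[-1, 0, 0], 0],
    [[-1, 0, 0], 0],
    [[-0.47, 0, -0.4], 0]
  ]
}}

```text
time_s: 27.58
eef_pos: [0.4328, -0.2218, 0.1246]
tool_rot: [0.029, 1.0, -0.0, 0.0]
contact_force: [-0.3, 0.7, -0.2]
finger_gap: 0.0852
grip_force: 0.0
```

{"name": "jog_arm", "arguments": {
  "moves": [
    [[0, 0, -1], 0],
    [[0, 0, -1], 0],
    [[0, 0, -1], 0],
    [[0, 0, -1], 0],
    [[0, 0, 0], 0]
  ]
}}

```text
time_s: 28.2
eef_pos: [0.4333, -0.2211, 0.043]
tool_rot: [0.028, 1.0, 0.001, -0.001]
contact_force: [-0.1, 0.0, 0.4]
finger_gap: 0.0856
grip_force: 0.0
```

{"name": "jog_arm", "arguments": {
  "moves": [
    [[0, 0, 0], 0],
    [[0, 0, 0], 0],
    [[0, 0, 0], 0],
    [[0, 0, 0], 0],
    [[0, 0, 0], 0]
  ],
  "jaw": 0
}}

```text
time_s: 28.82
eef_pos: [0.4346, -0.2221, 0.045]
tool_rot: [0.028, 1.0, -0.0, 0.001]
contact_force: [-0.2, -0.8, 5.8]
finger_gap: 0.0346
grip_force: 34.2
```

{"name": "jog_arm", "arguments": {
  "moves": [
    [[0, 0, 0], 0],
    [[0, 0, 0], 0]
  ]
}}

```text
time_s: 29.08
eef_pos: [0.4346, -0.222, 0.045]
tool_rot: [0.028, 1.0, -0.0, 0.001]
contact_force: [-0.4, -0.1, 5.2]
finger_gap: 0.0348
grip_force: 34.2
```

{"name": "jog_arm", "arguments": {
  "moves": [
    [[0, 0, 0.4], 0],
    [[0, 0, 1], 0],
    [[0, 0, 1], 0],
    [[0, 0, 1], 0],
    [[0, 0, 1], 0]
  ]
}}

```text
time_s: 29.7
eef_pos: [0.4339, -0.2215, 0.1334]
tool_rot: [0.028, 1.0, 0.0, -0.0]
contact_force: [0.2, -0.3, -1.5]
finger_gap: 0.0347
grip_force: 35.3
```

{"name": "jog_arm", "arguments": {
  "moves": [
    [[0.3, 0.5, 0.5], 0],
    [[0.5, 1, 0], 0],
    [[0.5, 1, 0], 0],
    [[0.5, 1, 0], 0],
    [[0.5, 1, 0], 0]
  ]
}}

```text
time_s: 30.32
eef_pos: [0.4805, -0.13, 0.1421]
tool_rot: [0.028, 1.0, 0.0, -0.0]
contact_force: [0.7, 0.5, -1.6]
finger_gap: 0.0349
grip_force: 35.4
```

{"name": "jog_arm", "arguments": {
  "moves": [
    [[0.5, 1, 0], 0],
    [[0.5, 1, 0], -0.3],
    [[0.5, 1, 0], -0.3],
    [[0.5, 1, 0], -0.3],
    [[0.5, 1, 0], -0.2]
  ]
}}

```text
time_s: 30.95
eef_pos: [0.5302, -0.0299, 0.142]
tool_rot: [0.086, 0.996, 0.0, -0.0]
contact_force: [0.2, 0.5, -2.0]
finger_gap: 0.035
grip_force: 35.4
```

{"name": "jog_arm", "arguments": {
  "moves": [
    [[0.5, 1, 0], 0],
    [[0.5, 1, 0], 0],
    [[0.5, 1, 0], 0],
    [[0.5, 1, 0], 0],
    [[0.5, 1, 0], 0]
  ]
}}

```text
time_s: 31.58
eef_pos: [0.5807, 0.0696, 0.1422]
tool_rot: [0.086, 0.996, -0.0, -0.0]
contact_force: [0.3, 0.5, -1.3]
finger_gap: 0.0343
grip_force: 35.4
```

{"name": "jog_arm", "arguments": {
  "moves": [
    [[0.5, 1, 0], 0],
    [[0.5, 1, 0], 0],
    [[0.5, 1, 0], 0],
    [[0.5, 1, 0], 0],
    [[0.5, 1, 0], 0]
  ]
}}

```text
time_s: 32.2
eef_pos: [0.6307, 0.1696, 0.1422]
tool_rot: [0.086, 0.996, -0.0, -0.0]
contact_force: [0.3, 1.1, -2.2]
finger_gap: 0.0348
grip_force: 35.4
```

{"name": "jog_arm", "arguments": {
  "moves": [
    [[0.5, 1, 0], 0],
    [[0.5, 1, 0], 0],
    [[0.5, 0.6, 0], 0],
    [[0, 0, 0], 0],
    [[0, 0, 0], 0]
  ]
}}

```text
time_s: 32.83
eef_pos: [0.6599, 0.2197, 0.1421]
tool_rot: [0.086, 0.996, -0.0, -0.0]
contact_force: [-0.9, -1.1, -2.5]
finger_gap: 0.0343
grip_force: 35.4
```

Run:
```python
from h import *
print(robot.observe()["eef_pos"],robot.observe()["joint_pos"])
s=robot.grab_frame("scene")[:,:,::-1]; t=robot.grab_frame("top")[:,:,::-1]
big=lambda i:cv2.resize(i,(400,400),interpolation=cv2.INTER_CUBIC)
cv2.imwrite("pics/k.png",np.hstack([big(s[120:220,320:420]),big(s[200:300,200:300])]))
```

```text
[0.6598556  0.21967683 0.14205052] [-0.41270995  0.68304793  0.04215333  1.48511189 -0.03149692  0.97496287
  1.03654522]
```

View pics/k.png

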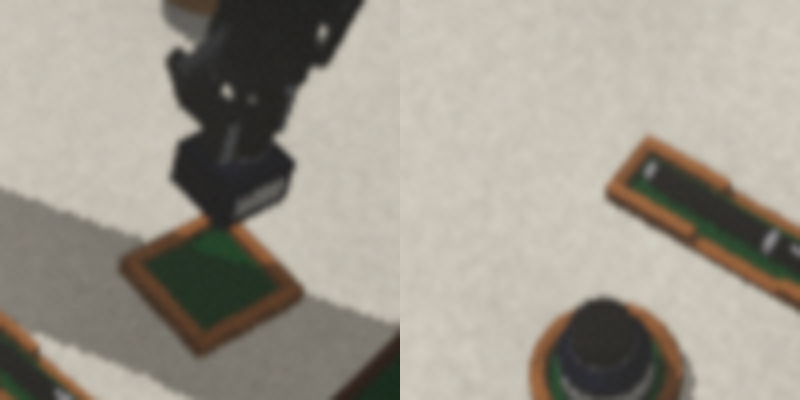

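The square bottle is upright and its lower edges are nearly parallel to the tray rim. The round bottle stands in its well. Lower it.

{"name": "jog_arm", "arguments": {
  "moves": [
    [[0.08, 0.03, -1], 0],
    [[0, 0, -1], 0],
    [[0, 0, -1], 0],
    [[0, 0, -0.7], 0],
    [[0, 0, -0.3], 0]
  ]
}}

```text
time_s: 33.55
eef_pos: [0.6612, 0.2205, 0.0608]
tool_rot: [0.086, 0.996, -0.0, -0.001]
contact_force: [0.1, 1.3, -1.7]
finger_gap: 0.0348
grip_force: 35.4
```

{"name": "jog_arm", "arguments": {
  "moves": [
    [[0, 0, -0.2], 0],
    [[0, 0, -0.14], 0],
    [[0, 0, -0.06], 0],
    [[0, 0, 0], 0],
    [[0, 0, 0], 0]
  ]
}}

```text
time_s: 34.17
eef_pos: [0.6619, 0.2209, 0.0546]
tool_rot: [0.086, 0.996, 0.0, 0.0]
contact_force: [-0.4, -0.0, -2.8]
finger_gap: 0.0345
grip_force: 35.4
```

{"name": "jog_arm", "arguments": {
  "moves": [
    [[0, 0, -0.04], 0],
    [[0, 0, 0], 0],
    [[0, 0, 0], 0]
  ]
}}

```text
time_s: 34.55
eef_pos: [0.6617, 0.2209, 0.0535]
tool_rot: [0.086, 0.996, 0.0, -0.0]
contact_force: [-0.1, -0.0, -2.8]
finger_gap: 0.0344
grip_force: 35.4
```

{"name": "jog_arm", "arguments": {
  "moves": [
    [[0, 0, -0.05], 0],
    [[0, 0, 0], 0],
    [[0, 0, 0], 0]
  ]
}}

```text
time_s: 34.92
eef_pos: [0.6619, 0.2208, 0.0532]
tool_rot: [0.086, 0.996, 0.0, 0.0]
contact_force: [-2.2, -1.1, 5.0]
finger_gap: 0.0345
grip_force: 35.9
```

Contact with the felt. Release, rise and pull back clear of both camera views.

{"name": "jog_arm", "arguments": {
  "moves": [
    [[0, 0, 0], 0],
    [[0, 0, 0], 0],
    [[0, 0, 0], 0],
    [[0, 0, 0], 0],
    [[0, 0, 0.5], 0]
  ],
  "jaw": 1
}}

```text
time_s: 35.55
eef_pos: [0.6612, 0.2207, 0.062]
tool_rot: [0.086, 0.996, -0.0, -0.001]
contact_force: [-0.1, -0.1, -0.5]
finger_gap: 0.0853
grip_force: 0.0
```

{"name": "jog_arm", "arguments": {
  "moves": [
    [[0, 0, 1], 0],
    [[0, 0, 1], 0],
    [[0, 0, 1], 0],
    [[0, 0, 1], 0],
    [[0, 0, 1], 0]
  ]
}}

```text
time_s: 36.17
eef_pos: [0.6621, 0.221, 0.1651]
tool_rot: [0.086, 0.996, 0.0, 0.001]
contact_force: [0.2, 1.1, 0.3]
finger_gap: 0.0854
grip_force: 0.0
```

{"name": "jog_arm", "arguments": {
  "moves": [
    [[-1, 0, 0.5], 0],
    [[-1, 0, 0], 0],
    [[-1, 0, 0], 0],
    [[-1, 0, 0], 0],
    [[-1, 0, 0], 0]
  ]
}}

```text
time_s: 36.8
eef_pos: [0.5615, 0.221, 0.1743]
tool_rot: [0.086, 0.996, 0.001, 0.001]
contact_force: [-1.1, 0.2, 0.1]
finger_gap: 0.0851
grip_force: 0.0
```

{"name": "jog_arm", "arguments": {
  "moves": [
    [[-1, 0, 0], 0],
    [[-1, 0, 0], 0],
    [[-1, 0, 0], 0],
    [[-1, 0, 0], 0],
    [[0, 0, 0], 0]
  ]
}}

```text
time_s: 37.42
eef_pos: [0.4811, 0.2212, 0.1741]
tool_rot: [0.085, 0.996, 0.001, 0.001]
contact_force: [-0.1, 0.6, 0.6]
finger_gap: 0.0854
grip_force: 0.0
```

Run:
```python
from h import *
s=robot.grab_frame("scene")[:,:,::-1]; t=robot.grab_frame("top")[:,:,::-1]
cv2.imwrite("pics/l.png",np.vstack([cv2.resize(t[130:230,150:400],(750,300)),cv2.resize(s[150:320,90:430],(600,300))[:, :600] if 0 else cv2.resize(s[120:330,90:430],(750,300))]))
```

```text
(no output)
```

View pics/l.png

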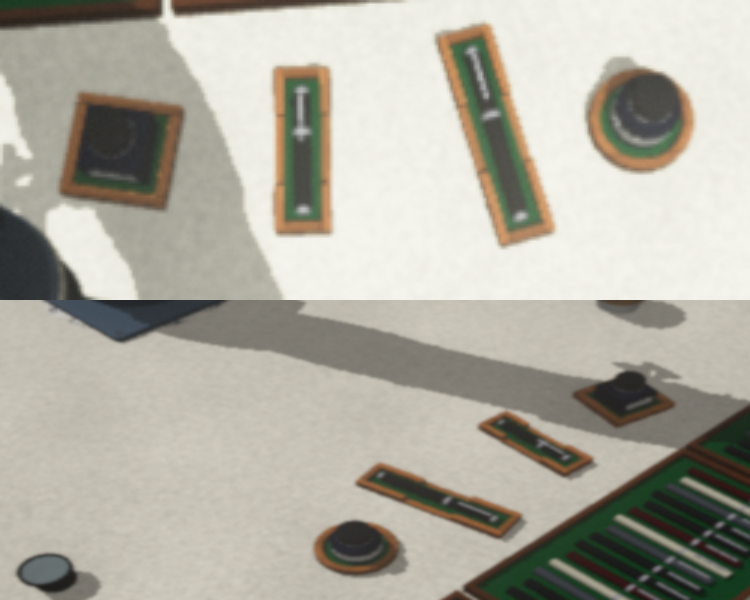

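Both pens lie in their troughs and both bottles stand inside their rims. The contact heights match the 8 mm felt. Handing in.

```bash
python3 -c "
from plant import robot
print(robot.close_job())"
```

```text
the job is handed in; nothing more can be done
None
```

Both pens and both ink bottles are back in their own trays, done in the order you listed, lying or standing flat on the felt; I never moved the cup or loupe, and I handed the job in at about 38 s of the 90 s limit.

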